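# Find the socket that fits the nut

## Robot

A 6-joint arm with a two-finger parallel gripper is mounted at the origin on a cart in front of the work surface, level with it; the furniture and walls round the work are solid. World frame = base frame: x ahead of the robot, y to its left, z up, the work surface at z = 0. Lengths are in m, angles in rad, forces in N, time in s.
With the tool pointing down it reaches from about 0.35 to 0.975 m from the base axis. Payload 4.9 kg.
Tool frame: the origin (TCP) lies at the very end of the fingers, on their centre line; the grasp point (between the pads) lies 19 mm behind it; z points along the fingers, y is the direction in which the jaws open and shut (so a half turn about z gives the same grasp; the last joint's range is limited). The gripper opens to 85 mm and grips with 20 to 120 N. Pads are 22 mm wide; open, the fingers measure 114 mm over their backs; the gripper's body (76 mm by 85 mm) begins 54 mm behind the grasp point. The pads swing forward as they close: fully open they stand 13 mm farther back than shut.
Start: joints at [1.088, 0.053, 1.613, -0, 1.476, -0.119], TCP at [0.222, 0.584, 0.231] pointing down, gripper open.
Joint ranges: [-3.01, 3.01], [-1.01, 2.22], [0.06, 2.58], [-1.02, 4.17], [0.09, 2.62], [-3.14, 3.14]. Speed limits (rad/s): [2.57, 2.57, 3.14, 3.14, 3.14, 3.14].

## Interface

Orientations are given as a unit quaternion [w, x, y, z].
In Python, from station import * gives the robot as it stands. The module is installed in compiled form; this text tells all that it offers.
- The arm moves only by the tool carry_out, never from a script. Its argument "increments" is one flat list of numbers, 7 for each row, row after row: the shift along the tool's x, y, z in mm, then the turn, a rotation vector about the tool's x, y, z in rad, then the gripper command: -1 is shut, 1 is fully open, values between are in proportion. In form: [x, y, z, ax, ay, az, claw, x, y, z, ax, ay, az, claw, ...]. A call has 1 to 10 rows; each row shifts and turns the commanded pose from where the row before left it, along the tool's axes as they then stand; what a row does not reach is not made up. A row lasts 1/12 s, in which the tool goes at most 41.7 mm and 7.16 degrees, less where a joint would pass 70% of its speed; a pose out of reach is approached as far as the arm can. A call is refused whole if a number of a shift passes 41.7 or a number of a turn 0.125, either way. A call with a gripper value outside its range is refused whole. The fingers move at their own pace and stop on an object; "newtons" is the grip in N (left out, the last holds). Time passes only in rows, so rows that do not move let the fingers close. It gives the time, the measured TCP pose, the force and the opening at its end, in the units of the state.
- sense(): the state, without advancing time (a new reading comes with each control period).
- camera(name): name is "side" or "top"; returns the picture (480x640x3 uint8, red, green, blue); there is no depth.
- calibration(name): a dict with "camera_matrix" (3x3 intrinsics, pixels), "rvec" (rotation vector, rad) and "tvec" (3), from world to camera coordinates, as OpenCV has them. Camera axes: x right, y down, z forward; pixel columns grow to the right and rows downward; lengths in m; the calibration is good to about 2 mm. A picture is of the moment at which its call begins. calibration takes no time and is no camera call.
- close_job(): hands the job in, once; it reports no verdict.
The state is a dict: "clock": time; "joint_pos": joint angles; "dq": joint speeds; "joint_efforts": joint torques, N m; "position": TCP position; "orientation": TCP orientation; "contact_force": force on the tool from outside, world axes, zero at the start; "ft_torque": the same for the moment, N m; "finger_gap": finger opening in m.
Only numpy, scipy, OpenCV 4.12 (cv2) and the standard library are available. Lean on these libraries where they do the work, as an engineer would, in place of code of your own. Each camera call takes 0.05 s, during which the arm holds its last target.

## Task

Find which of the three sockets in the blue pocket tray fits the hex nut that stands on the red washer: take one from its pocket by its hex adapter and try it on the nut, and if it does not go fully home put it back upright in a pocket of the tray and try another. Finish while holding the socket that fits: upright, fully home over the nut so that its rim is pressed lightly on the red washer, still gripped and not let go, with the other two sockets standing in the tray. Leave the drilled steel block and the micrometer where they are.

Things in the scene. Friction and masses are not known exactly. Their poses are not given: they have to be found in the camera images.
- socket_1_head (a point): Grip point of one of three sockets alike outside: round bright barrel 36 mm diameter, 40 mm tall, open below; on top a dark upright hex adapter, 20 mm across flats, 36 mm tall; 0.22 kg. Point on the axis, 62 mm above the lower rim, 22 above the barrel's top, 14 below the adapter's top. z up; x normal to two flats (they repeat every 60 degrees; the bore's flats are parallel to them).
- socket_1_rim (a point): Centre of socket_1's lower rim, same axes. The hex bore (hidden from above) has one of three sizes, which is not told. The fitting one has 1.8 mm play on the nut and goes down till its rim lies on the washer; a wrong one is stopped by nut or stud at least 8 mm higher.
- socket_1: The whole of socket_1; origin at the centre of its lower rim.
- socket_2_head (a point): Grip point of one of three sockets alike outside: round bright barrel 36 mm diameter, 40 mm tall, open below; on top a dark upright hex adapter, 20 mm across flats, 36 mm tall; 0.22 kg. Point on the axis, 62 mm above the lower rim, 22 above the barrel's top, 14 below the adapter's top. z up; x normal to two flats (they repeat every 60 degrees; the bore's flats are parallel to them).
- socket_2_rim (a point): Centre of socket_2's lower rim, same axes. The hex bore (hidden from above) has one of three sizes, which is not told. The fitting one has 1.8 mm play on the nut and goes down till its rim lies on the washer; a wrong one is stopped by nut or stud at least 8 mm higher.
- socket_2: The whole of socket_2; origin at the centre of its lower rim.
- socket_3_head (a point): Grip point of one of three sockets alike outside: round bright barrel 36 mm diameter, 40 mm tall, open below; on top a dark upright hex adapter, 20 mm across flats, 36 mm tall; 0.22 kg. Point on the axis, 62 mm above the lower rim, 22 above the barrel's top, 14 below the adapter's top. z up; x normal to two flats (they repeat every 60 degrees; the bore's flats are parallel to them).
- socket_3_rim (a point): Centre of socket_3's lower rim, same axes. The hex bore (hidden from above) has one of three sizes, which is not told. The fitting one has 1.8 mm play on the nut and goes down till its rim lies on the washer; a wrong one is stopped by nut or stud at least 8 mm higher.
- socket_3: The whole of socket_3; origin at the centre of its lower rim.
- pocket_1 (a point): Centre of the floor (8 mm above the table) of a round pocket of the blue tray (212 x 58 x 26 mm, three pockets in a row 67 mm apart along its y, fixed to the table). Pocket 44 mm diameter, 18 mm deep, rim slightly chamfered; at the start each holds one socket, open end down, its barrel standing 22 mm out of the tray.
- pocket_2 (a point): Centre of the floor (8 mm above the table) of a round pocket of the blue tray (212 x 58 x 26 mm, three pockets in a row 67 mm apart along its y, fixed to the table). Pocket 44 mm diameter, 18 mm deep, rim slightly chamfered; at the start each holds one socket, open end down, its barrel standing 22 mm out of the tray.
- pocket_3 (a point): Centre of the floor (8 mm above the table) of a round pocket of the blue tray (212 x 58 x 26 mm, three pockets in a row 67 mm apart along its y, fixed to the table). Pocket 44 mm diameter, 18 mm deep, rim slightly chamfered; at the start each holds one socket, open end down, its barrel standing 22 mm out of the tray.
- nut_plate: Aluminium fixture plate, 100 x 170 x 20 mm (x, y, z), fixed to the table; origin at the centre of its underside. It carries two washers (46 mm diameter, 3 mm thick), one red and one of plain steel, 45 mm from its centre at either side along its y, and on each a hex nut.
- red_washer (a point): Centre of the upper face of the red washer, 23 mm above the table. One of the two nuts, either one, stands on it; the rim of a fully seated socket lies on this face.
- nut_a: One of the two brass hex nuts (top edge chamfered 3 mm) with its steel stud, fixed, upright; they are of different sizes (18 mm and 24 mm across flats, 15 or 16 mm tall, studs ending 33 or 20 mm above the washer). It stands on the red or on the plain washer: compare positions. Origin at the centre of its underside, on the washer; x is normal to a pair of flats, which repeat every 60 degrees.
- nut_b: One of the two brass hex nuts (top edge chamfered 3 mm) with its steel stud, fixed, upright; they are of different sizes (18 mm and 24 mm across flats, 15 or 16 mm tall, studs ending 33 or 20 mm above the washer). It stands on the red or on the plain washer: compare positions. Origin at the centre of its underside, on the washer; x is normal to a pair of flats, which repeat every 60 degrees.
- block_123: Drilled steel setup block, 50 x 75 x 25 mm, loose bystander; origin at the centre of its underside.
- micrometer: Micrometer lying on the table, 45 x 134 x 17 mm, loose bystander; origin at its underside.
- lever_clamp: Toggle clamp of the room, fixed; its red lever stands up to about 0.17 m above the table near x = 0.55, y = 0.08, to the left of the fixture plate: carry the sockets round or over it. Origin at its foot.
Not all that is in view belongs to the job. Leave any purple or turquoise look-alike of the socket_3 alone.

How it is judged:
On the way, in this order (a step that is already met when the one before it is completed fails the run):
1. a gripped socket has been lifted clear of the tray (((height (world z) of socket_1_rim above 0.035 m and contact force between the fingers and socket_1 above 1 N) or (height (world z) of socket_2_rim above 0.035 m and contact force between the fingers and socket_2 above 1 N) or (height (world z) of socket_3_rim above 0.035 m and contact force between the fingers and socket_3 above 1 N))), for 0.2 s.
2. the socket that fits is fully home on the nut of the red washer, gripped (((horizontal distance between socket_1_rim and red_washer below 0.003 m and z of socket_1_rim in the frame of red_washer below 0.003 m and angle between socket_1_rim's own z axis and vertical below 0.08 rad and contact force between the fingers and socket_1 above 2 N and contact force between socket_1 and nut_plate above 1 N) or (horizontal distance between socket_2_rim and red_washer below 0.003 m and z of socket_2_rim in the frame of red_washer below 0.003 m and angle between socket_2_rim's own z axis and vertical below 0.08 rad and contact force between the fingers and socket_2 above 2 N and contact force between socket_2 and nut_plate above 1 N) or (horizontal distance between socket_3_rim and red_washer below 0.003 m and z of socket_3_rim in the frame of red_washer below 0.003 m and angle between socket_3_rim's own z axis and vertical below 0.08 rad and contact force between the fingers and socket_3 above 2 N and contact force between socket_3 and nut_plate above 1 N))), for 0.2 s.
At the end, for the whole second after the job is handed in: One socket gripped (over 2 N), at rest over the nut on the red washer: rim within 3 mm of the washer's face and centre, tilt under 0.08 rad, pressing over 1 N; the other two untouched and upright (0.1 rad) in tray pockets, rims within 6 mm of a pocket's centre and 4 mm of its floor (((horizontal distance between socket_1_rim and red_washer below 0.003 m and z of socket_1_rim in the frame of red_washer below 0.003 m and angle between socket_1_rim's own z axis and vertical below 0.08 rad and contact force between the fingers and socket_1 above 2 N and contact force between socket_1 and nut_plate above 1 N and linear speed of socket_1 below 0.02 m/s and ((horizontal distance between socket_2_rim and pocket_1 below 0.006 m and z of socket_2_rim in the frame of pocket_1 below 0.004 m) or (horizontal distance between socket_2_rim and pocket_2 below 0.006 m and z of socket_2_rim in the frame of pocket_2 below 0.004 m) or (horizontal distance between socket_2_rim and pocket_3 below 0.006 m and z of socket_2_rim in the frame of pocket_3 below 0.004 m)) and angle between each of socket_2_rim, socket_3_rim's own z axis and vertical below 0.1 rad and contact force between the fingers and socket_2 below 0.1 N and ((horizontal distance between socket_3_rim and pocket_1 below 0.006 m and z of socket_3_rim in the frame of pocket_1 below 0.004 m) or (horizontal distance between socket_3_rim and pocket_2 below 0.006 m and z of socket_3_rim in the frame of pocket_2 below 0.004 m) or (horizontal distance between socket_3_rim and pocket_3 below 0.006 m and z of socket_3_rim in the frame of pocket_3 below 0.004 m)) and contact force between the fingers and socket_3 below 0.1 N) or (horizontal distance between socket_2_rim and red_washer below 0.003 m and z of socket_2_rim in the frame of red_washer below 0.003 m and angle between socket_2_rim's own z axis and vertical below 0.08 rad and contact force between the fingers and socket_2 above 2 N and contact force between socket_2 and nut_plate above 1 N and linear speed of socket_2 below 0.02 m/s and ((horizontal distance between socket_1_rim and pocket_1 below 0.006 m and z of socket_1_rim in the frame of pocket_1 below 0.004 m) or (horizontal distance between socket_1_rim and pocket_2 below 0.006 m and z of socket_1_rim in the frame of pocket_2 below 0.004 m) or (horizontal distance between socket_1_rim and pocket_3 below 0.006 m and z of socket_1_rim in the frame of pocket_3 below 0.004 m)) and angle between each of socket_1_rim, socket_3_rim's own z axis and vertical below 0.1 rad and contact force between the fingers and socket_1 below 0.1 N and ((horizontal distance between socket_3_rim and pocket_1 below 0.006 m and z of socket_3_rim in the frame of pocket_1 below 0.004 m) or (horizontal distance between socket_3_rim and pocket_2 below 0.006 m and z of socket_3_rim in the frame of pocket_2 below 0.004 m) or (horizontal distance between socket_3_rim and pocket_3 below 0.006 m and z of socket_3_rim in the frame of pocket_3 below 0.004 m)) and contact force between the fingers and socket_3 below 0.1 N) or (horizontal distance between socket_3_rim and red_washer below 0.003 m and z of socket_3_rim in the frame of red_washer below 0.003 m and angle between socket_3_rim's own z axis and vertical below 0.08 rad and contact force between the fingers and socket_3 above 2 N and contact force between socket_3 and nut_plate above 1 N and linear speed of socket_3 below 0.02 m/s and ((horizontal distance between socket_1_rim and pocket_1 below 0.006 m and z of socket_1_rim in the frame of pocket_1 below 0.004 m) or (horizontal distance between socket_1_rim and pocket_2 below 0.006 m and z of socket_1_rim in the frame of pocket_2 below 0.004 m) or (horizontal distance between socket_1_rim and pocket_3 below 0.006 m and z of socket_1_rim in the frame of pocket_3 below 0.004 m)) and angle between each of socket_1_rim, socket_2_rim's own z axis and vertical below 0.1 rad and contact force between the fingers and socket_1 below 0.1 N and ((horizontal distance between socket_2_rim and pocket_1 below 0.006 m and z of socket_2_rim in the frame of pocket_1 below 0.004 m) or (horizontal distance between socket_2_rim and pocket_2 below 0.006 m and z of socket_2_rim in the frame of pocket_2 below 0.004 m) or (horizontal distance between socket_2_rim and pocket_3 below 0.006 m and z of socket_2_rim in the frame of pocket_3 below 0.004 m)) and contact force between the fingers and socket_2 below 0.1 N))); the arm keeps its last pose, push and grip.
It fails at once if the block_123 is moved more than 30 mm (distance of block_123 from where it was at the start of the episode above 0.03 m).
It fails at once if the micrometer is moved more than 30 mm (distance of micrometer from where it was at the start of the episode above 0.03 m).
It also fails if it takes over 72 s, if anything falls off the work surface, if the arm or the gripper's body presses on something with over 40 N, if the wrist force passes 120 N, or if a joint passes its speed limit or range.

## Working session

There is one attempt and no reset: what is moved stays moved. The work goes in short steps, Python scripts to look and compute and a tool call to move; the robot and the scene stay as the last step left them, time stands still between calls to the robot, and variables do not carry over. Pictures are saved under pics/ and viewed, and the job is handed in when it is done.

Besides the shell and the picture viewer there is one more tool, called after "Emit:" as name(argument=value, ...) on one line, values as JSON. carry_out: Moves the arm, as the interface text tells. Its arguments: {"type":"object","properties":{"increments":{"type":"array","items":{"type":"number"}},"newtons":{"type":"number"}},"required":["increments"]}

```bash
mkdir -p pics; python3 - <<'E'
from station import *
import cv2
s=sense();print({k:s[k] for k in('clock','position','orientation','contact_force','finger_gap')})
for n in('top','side'):
    cv2.imwrite(f'pics/{n}0.png',camera(n)[:,:,::-1]);print(calibration(n))
E
```

```text
{'clock': 0.0, 'position': array([0.22211436, 0.58352201, 0.23004898]), 'orientation': array([-2.74415747e-04,  1.80896106e-01,  9.83501658e-01, -1.00631920e-03]), 'contact_force': array([-0.01610884, -0.18715562, -0.05951795]), 'finger_gap': 0.0854589584049304}
{'camera_matrix': array([[525.76638583,   0.        , 319.22648851],
       [  0.        , 525.76638583, 242.8767488 ],
       [  0.        ,   0.        ,   1.        ]]), 'rvec': array([ 2.14634586, -2.09034853,  0.20614504]), 'tvec': array([-0.01558474,  0.56367075,  1.2724736 ])}
{'camera_matrix': array([[513.95795444,   0.        , 313.04168239],
       [  0.        , 513.95795444, 241.06131417],
       [  0.        ,   0.        ,   1.        ]]), 'rvec': array([-0.06121299,  2.60016338, -1.75613859]), 'tvec': array([0.54526634, 0.072159  , 1.58594941])}
```

View pics/top0.png

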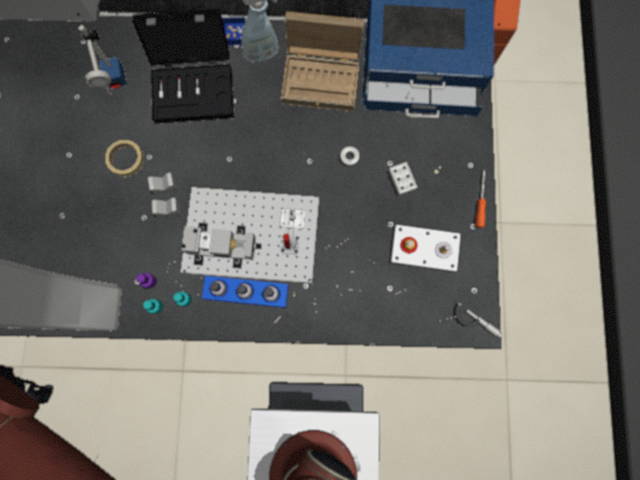

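View pics/side0.png

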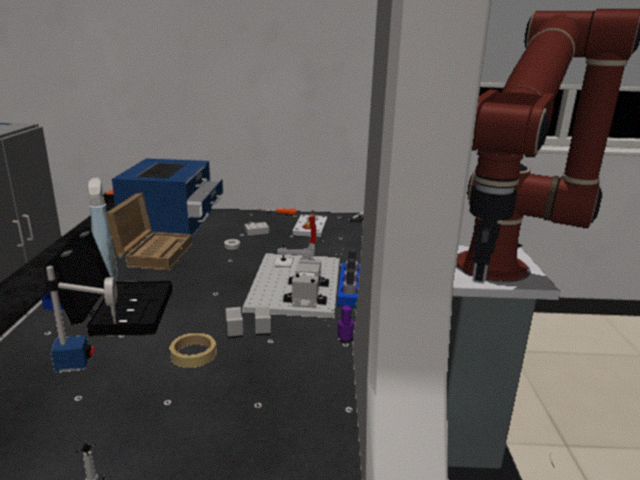

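The top view shows the blue tray at about (245,291) with three grey sockets, and the white nut plate at (426,247) with the red washer on its left (409,245). The lever is at (288,242). Purple and turquoise look-alikes are at (145,280), (151,306) and (181,297). Next I'll enlarge and measure.

```bash
cat > h.py <<'E'
import numpy as np, cv2
from station import *
def cam(n):
    c=calibration(n);R,_=cv2.Rodrigues(c['rvec']);return c['camera_matrix'],R,np.asarray(c['tvec']).ravel()
def ray(n,uv):
    K,R,t=cam(n);d=R.T@np.linalg.inv(K)@np.array([uv[0],uv[1],1.]);return -R.T@t,d
def onz(n,uv,z):
    o,d=ray(n,uv);return o+d*(z-o[2])/d[2]
def proj(n,p):
    K,R,t=cam(n);q=K@(R@np.asarray(p,float)+t);return q[:2]/q[2]
E
python3 - <<'E'
from h import *
im=cv2.imread('pics/top0.png')
a=cv2.resize(im[265:315,190:300],None,fx=7,fy=7,interpolation=cv2.INTER_CUBIC)
b=cv2.resize(im[215:280,380:470],None,fx=8,fy=8,interpolation=cv2.INTER_CUBIC)
cv2.imwrite('pics/tray0.png',a);cv2.imwrite('pics/nuts0.png',b)
s=cv2.imread('pics/side0.png')
cv2.imwrite('pics/sc0.png',cv2.resize(s[200:350,270:370],None,fx=4,fy=4,interpolation=cv2.INTER_CUBIC))
print('cams',ray('top',(0,0))[0],ray('side',(0,0))[0])
hsv=cv2.cvtColor(im,cv2.COLOR_BGR2HSV)
m=cv2.inRange(hsv,(105,150,60),(125,255,255));m[:265]=0;m[315:]=0
c=max(cv2.findContours(m,0,2)[0],key=cv2.contourArea);r=cv2.minAreaRect(c);print('tray',r)
for p in cv2.boxPoints(r):print(onz('top',p,.026))
print(onz('top',r[0],.026))
m=cv2.inRange(hsv,(0,0,170),(180,60,255));m[:215]=0;m[280:]=0;m[:,:380]=0;m[:,470:]=0
c=max(cv2.findContours(m,0,2)[0],key=cv2.contourArea);r=cv2.minAreaRect(c);print('plate',r,onz('top',r[0],.02))
for p in cv2.boxPoints(r):print(onz('top',p,.02))
E
```

```text
cams [ 0.3067121  -0.00537392  1.35759179] [0.51708518 1.46042154 0.64618084]
tray ((244.58999633789062, 291.1300048828125), (84.13720703125, 23.66680335998535), 5.90614128112793)
[0.41827379 0.29306744 0.026     ]
[0.47828131 0.29103428 0.026     ]
[0.46177964 0.07688773 0.026     ]
[0.40209012 0.08076514 0.026     ]
[0.43996418 0.18528834 0.026     ]
plate ((425.9356689453125, 247.46327209472656), (66.08783721923828, 37.4736213684082), 7.907162666320801) [ 0.5660683  -0.27711036  0.02      ]
[ 0.52689713 -0.18568923  0.02      ]
[ 0.62542626 -0.19915603  0.02      ]
[ 0.605662   -0.36951762  0.02      ]
[ 0.50771946 -0.35373939  0.02      ]
```

View pics/tray0.png

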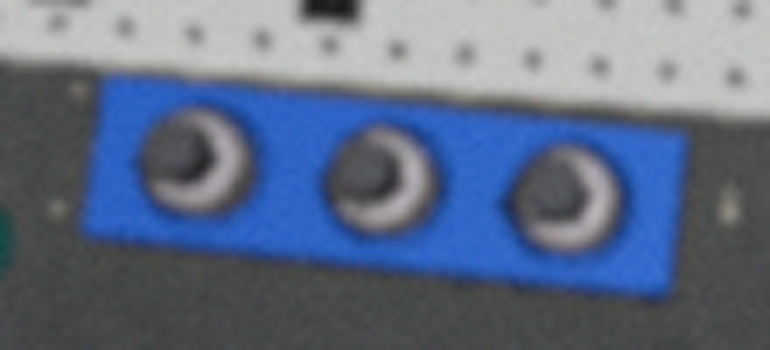

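View pics/nuts0.png

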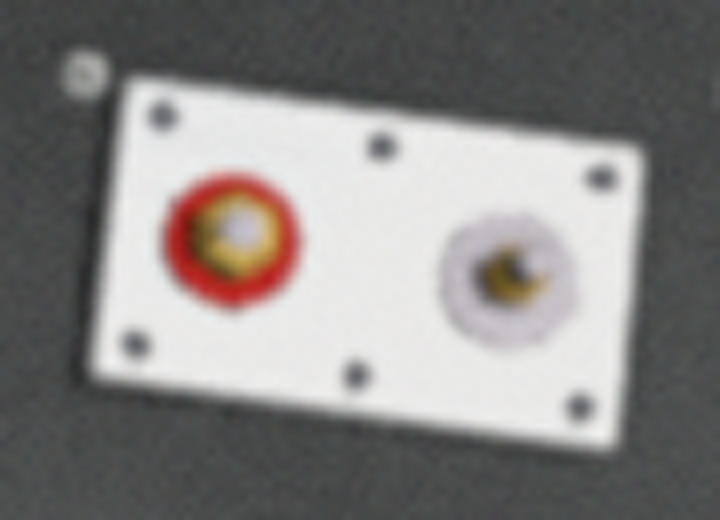

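View pics/sc0.png

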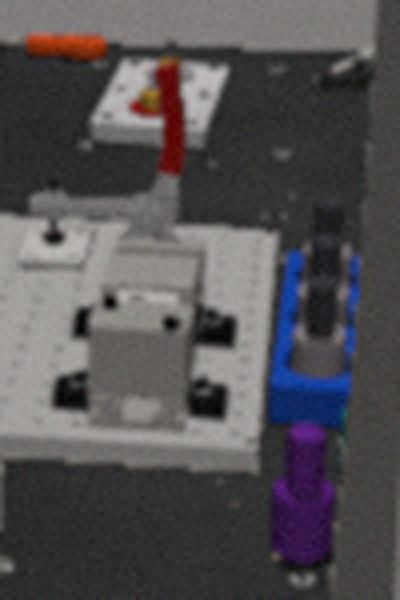

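```bash
python3 - <<'E'
from h import *
A=np.mean([camera('top').astype(float) for _ in range(8)],0)
S=np.mean([camera('side').astype(float) for _ in range(4)],0)
np.save('A.npy',A);np.save('S.npy',S)
A8=np.clip(A,0,255).astype(np.uint8)[:,:,::-1]
cv2.imwrite('pics/nut_avg.png',cv2.resize(A8[230:262,393:425],None,fx=18,fy=18,interpolation=cv2.INTER_CUBIC))
def centroid(mask,lo,z,k=8):
    pass
k=8
def up(x0,x1,y0,y1):
    u=cv2.resize(A8[y0:y1,x0:x1],None,fx=k,fy=k,interpolation=cv2.INTER_CUBIC);return u,cv2.cvtColor(u,cv2.COLOR_BGR2HSV)
def px(c,x0,y0):return ((c[0]+.5)/k-.5+x0,(c[1]+.5)/k-.5+y0)
# plate
u,h=up(380,470,215,280)
m=cv2.inRange(h,(0,0,150),(180,70,255))
c=max(cv2.findContours(m,0,2)[0],key=cv2.contourArea);r=cv2.minAreaRect(c);print('plate',r,onz('top',px(r[0],380,215),.02))
# red washer: hull of saturated (red+gold)
m=cv2.inRange(h,(0,110,60),(12,255,255))|cv2.inRange(h,(168,110,60),(180,255,255));m[:,360:]=0
pts=np.vstack([c for c in cv2.findContours(m,0,2)[0] if cv2.contourArea(c)>50]);hu=cv2.convexHull(pts);e=cv2.fitEllipse(hu);print('red',e,onz('top',px(e[0],380,215),.023))
g=cv2.inRange(h,(14,90,60),(35,255,255));g[:,:140]=0
for c in cv2.findContours(g,0,2)[0]:
    if cv2.contourArea(c)>300: 
        e=cv2.minEnclosingCircle(c);print('gold',e,onz('top',px(e[0],380,215),.039))
# tray
u,h=up(190,300,265,315)
m=cv2.inRange(h,(100,120,60),(125,255,255))
cs,hi=cv2.findContours(m,2,2)
i=max(range(len(cs)),key=lambda i:cv2.contourArea(cs[i]));r=cv2.minAreaRect(cs[i]);print('tray',r,onz('top',px(r[0],190,265),.026))
for c,hh in zip(cs,hi[0]):
    if hh[3]==i and cv2.contourArea(c)>1000:
        e=cv2.fitEllipse(c);print('hole',e,onz('top',px(e[0],190,265),.040))
b=cv2.inRange(h,(0,0,125),(180,70,255));
for c in cv2.findContours(b,0,2)[0]:
    if cv2.contourArea(c)>1500:
        q=cv2.minEnclosingCircle(c);print('bright',q,onz('top',px(q[0],190,265),.048))
d=cv2.inRange(h,(0,0,0),(180,90,95))
for c in cv2.findContours(d,0,2)[0]:
    if cv2.contourArea(c)>800:
        q=cv2.minAreaRect(c);print('dark',q[0],q[1],onz('top',px(q[0],190,265),.084))
E
```

```text
plate ((371.40643310546875, 263.10986328125), (535.7219848632812, 304.9784240722656), 7.950773239135742) [ 0.56610367 -0.27724708  0.02      ]
red ((231.6334686279297, 240.85379028320312), (125.3073501586914, 130.09715270996094), 104.50635528564453) [ 0.5716475 -0.231546   0.023    ]
gold ((509.5909118652344, 280.0454406738281), 24.72378158569336) [ 0.55809149 -0.31737495  0.039     ]
gold ((235.7958526611328, 233.1677703857422), 43.20927810668945) [ 0.57100967 -0.23018099  0.039     ]
tray ((439.67138671875, 211.79898071289062), (684.3661499023438, 197.68670654296875), 5.970016002655029) [0.44019444 0.18547472 0.026     ]
hole ((648.906005859375, 229.03411865234375), (124.63015747070312, 125.9492416381836), 43.75361251831055) [0.43512297 0.11765409 0.04      ]
hole ((437.55523681640625, 208.04531860351562), (125.58584594726562, 126.19425201416016), 31.936193466186523) [0.43995085 0.18419486 0.04      ]
hole ((226.7615509033203, 186.4697265625), (125.49578094482422, 132.06622314453125), 103.59774780273438) [0.44497633 0.25069092 0.04      ]
bright ((648.8510131835938, 224.97019958496
[... 180 characters left out ...]
310058594, 183.59228515625), 54.81698989868164) [0.44501677 0.24990601 0.048     ]
bright ((439.5, 68.0), 444.7294921875) [0.48310852 0.18480485 0.048     ]
dark (626.7403564453125, 217.3585968017578) (71.19833374023438, 81.83273315429688) [0.43419388 0.12041556 0.084     ]
dark (415.6495361328125, 196.43487548828125) (71.24002838134766, 80.38733673095703) [0.43884833 0.18469459 0.084     ]
dark (204.0584259033203, 175.94837951660156) (68.99114990234375, 79.58829498291016) [0.44337409 0.24923074 0.084     ]
dark (439.49993896484375, 236.49996948242188) (878.9998779296875, 324.99993896484375) [0.42689994 0.17681112 0.084     ]
dark (377.5, 11.0) (22.0, 61.0) [0.49531284 0.19947814 0.084     ]
```

View pics/nut_avg.png

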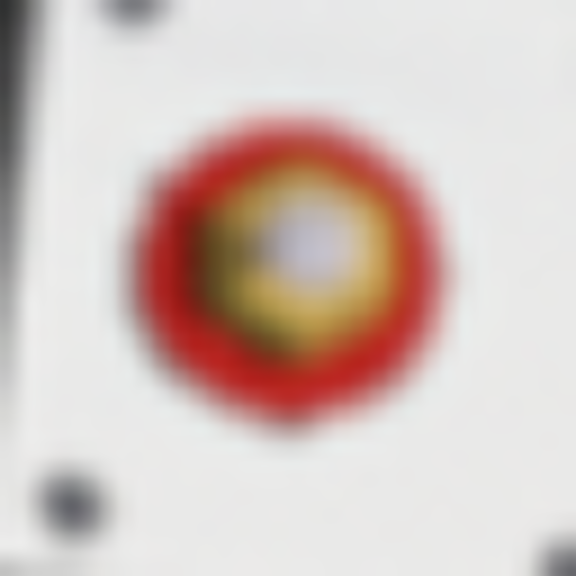

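The averaged crop shows a brass hex with corners up and down (about 303,160 and 290,358), and the stud at (315,240). It is about 24 mm across. I'll measure its phase.

```bash
python3 - <<'E'
from h import *
A=np.load('A.npy');A8=np.clip(A,0,255).astype(np.uint8)[:,:,::-1]
k=10;x0,y0=393,230
def run(A8,x0,y0,z,f,name):
    u=cv2.resize(A8[y0:y0+32,x0:x0+32],None,fx=k,fy=k,interpolation=cv2.INTER_CUBIC);h=cv2.cvtColor(u,cv2.COLOR_BGR2HSV)
    m=f(u,h)
    n,l,st,ce=cv2.connectedComponentsWithStats(m);i=l[k*16,k*16] or 1+np.argmax(st[1:,4]);m=(l==i).astype(np.uint8)*255
    c=max(cv2.findContours(m,0,1)[0],key=cv2.contourArea)
    P=np.array([onz('top',((p[0][0]+.5)/k-.5+x0,(p[0][1]+.5)/k-.5+y0),z)[:2] for p in c])
    best=[]
    for d in range(0,60,2):
        w=[];ctr=[]
        for j in range(3):
            t=np.radians(d+60*j);s=P@[np.cos(t),np.sin(t)];w.append(np.ptp(s)*1e3)
        best.append((round(sum(w)/3,2),d))
    print(name,sorted(best)[:6],sorted(best)[-3:],'cent',P.mean(0),cv2.minEnclosingCircle((P*1e3).astype(np.float32)))
    cv2.imwrite(f'pics/m_{name}.png',m)
for s in(70,100):
  for lo in (80,110,130):
    run(A8,393,230,.037,lambda u,h:((h[:,:,0]>13)&(h[:,:,0]<40)&(h[:,:,2]>lo)|(h[:,:,1]<s)&(np.hypot(*(np.indices(h.shape[:2])-160))<60)).astype(np.uint8)*255,f'nut{s}_{lo}')
E
```

```text
nut70_80 [(np.float64(25.76), 32), (np.float64(25.78), 30), (np.float64(25.81), 34), (np.float64(25.83), 28), (np.float64(25.93), 26), (np.float64(25.93), 36)] [(np.float64(26.92), 4), (np.float64(26.92), 58), (np.float64(26.93), 6)] cent [ 0.57090268 -0.23080199] ((571.3095703125, -230.56631469726562), 14.107998847961426)
nut70_110 [(np.float64(25.39), 34), (np.float64(25.4), 36), (np.float64(25.4), 38), (np.float64(25.45), 32), (np.float64(25.5), 40), (np.float64(25.52), 30)] [(np.float64(26.7), 4), (np.float64(26.72), 8), (np.float64(26.73), 6)] cent [ 0.57054744 -0.23100104] ((570.7494506835938, -231.2677764892578), 13.791895866394043)
nut70_130 [(np.float64(24.58), 34), (np.float64(24.61), 32), (np.float64(24.61), 36), (np.float64(24.65), 38), (np.float64(24.66), 30), (np.float64(24.67), 40)] [(np.float64(25.62), 8), (np.float64(25.64), 4), (np.float64(25.64), 6)] cent [ 0.57144518 -0.23209626] ((570.980224609375, -231.5625), 13.419376373291016)
nut100_80 [(np.float64(25.76), 32), (np.float64(25.78), 30), (np.float64(25.81), 34), (np.float64(25.83), 28), (np.float64(25.93), 26), (np.float64(25.93), 36)] [(np.float64(26.92), 4), (np.float64(26.92), 58), (np.float64(26.93), 6)] cent [ 0.57090268 -0.23080199] ((571.3095703125, -230.56631469726562), 14.107998847961426)
nut100_110 [(np.float64(25.39), 34), (np.float64(25.4), 36), (np.float64(25.4), 38), (np.float64(25.45), 32), (np.float64(25.5), 40), (np.float64(25.52), 30)] [(np.float64(26.7), 4), (np.float64(26.72), 8), (np.float64(26.73), 6)] cent [ 0.57054744 -0.23100104] ((570.7494506835938, -231.2677764892578), 13.791895866394043)
nut100_130 [(np.float64(24.58), 34), (np.float64(24.61), 32), (np.float64(24.61), 36), (np.float64(24.65), 38), (np.float64(24.66), 30), (np.float64(24.67), 40)] [(np.float64(25.62), 8), (np.float64(25.64), 4), (np.float64(25.64), 6)] cent [ 0.57144518 -0.23209626] ((570.980224609375, -231.5625), 13.419376373291016)
```

Emit:
carry_out(increments=[-28,-27.6,0,0,0,0,1,-28,-27.6,0,0,0,0,1,-28,-27.6,0,0,0,0,1,-28,-27.6,0,0,0,0,1,-28,-27.6,0,0,0,0,1,-28,-27.6,0,0,0,0,1,-28,-27.6,0,0,0,0,1,-28,-27.6,0,0,0,0,1,-28,-27.6,0,0,0,0,1,-28,-27.6,0,0,0,0,1], newtons=40)

```text
clock: 1.53
position: [0.3862, 0.2248, 0.2316]
orientation: [0.001, 0.181, 0.984, 0.0]
contact_force: [1.0, -0.1, -0.7]
finger_gap: 0.0857
```

Emit:
carry_out(increments=[-28,-27.6,0,0,0,0,1,-28,-27.6,0,0,0,0,1,-28,-27.6,0,0,0,0,1,0,0,0,0,0,0.12,1,0,0,0,0,0,0.12,1,0,0,0,0,0,0.12,1,0,0,0,0,0,0.12,1,0,0,0,0,0,0.12,1,0,0,0,0,0,0.12,1,0,0,0,0,0,0.12,1])

```text
clock: 2.37
position: [0.4349, 0.1192, 0.2315]
orientation: [0.0, 0.569, 0.823, 0.0]
contact_force: [0.3, 1.2, -0.2]
finger_gap: 0.086
```

Emit:
carry_out(increments=[0,0,0,0,0,0.12,1,0,0,0,0,0,0.12,1,0,0,0,0,0,0.12,1,0,0,0,0,0,0.12,1,0,0,0,0,0,0.12,1,0,0,0,0,0,0.12,1,0,0,0,0,0,0.093,1,0,0,0,0,0,0,1])

```text
clock: 3.03
position: [0.4349, 0.1192, 0.2315]
orientation: [0.0, 0.846, 0.533, 0.0]
contact_force: [-0.1, 0.4, 0.4]
finger_gap: 0.0853
```

Emit:
carry_out(increments=[0,0,40,0,0,0,1,0,0,40,0,0,0,1,0,0,40,0,0,0,1,0,0,25,0,0,0,1,0,0,15,0,0,0,1,0,0,14,0,0,0,1,0,0,0,0,0,0,1])

```text
clock: 3.62
position: [0.4322, 0.1189, 0.054]
orientation: [-0.001, 0.845, 0.534, -0.003]
contact_force: [-1.2, 0.5, 0.0]
finger_gap: 0.0854
```

```bash
python3 - <<'E'
from h import *
t=camera('top')[:,:,::-1];s=camera('side')[:,:,::-1]
cv2.imwrite('pics/t1.png',cv2.resize(t[230:330,180:320],None,fx=4,fy=4,interpolation=cv2.INTER_CUBIC))
cv2.imwrite('pics/s1.png',cv2.resize(s[200:350,270:370],None,fx=4,fy=4,interpolation=cv2.INTER_CUBIC))
cv2.imwrite('pics/ts1.png',np.hstack([cv2.imread('pics/t1.png'),np.zeros((400,1,3),np.uint8)]))
print(sense()['position'],sense()['contact_force'])
E
```

```text
[0.43473703 0.11922377 0.05731141] [ 0.00336098 -0.97850893  0.32162054]
```

View pics/s1.png

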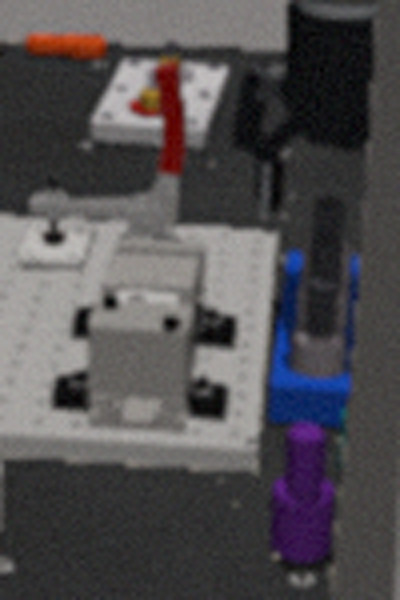

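View pics/t1.png

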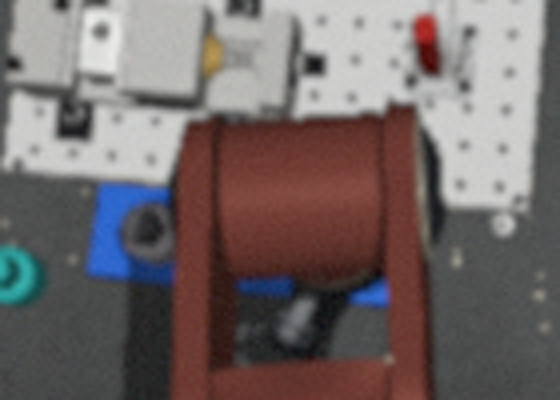

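The side crop shows the open fingers at about (265,130–200), on either side of the row of adapters, with no contact force. The top view is hidden by the arm. Closing now.

Emit:
carry_out(increments=[0,0,0,0,0,0,-1,0,0,0,0,0,0,-1,0,0,0,0,0,0,-1,0,0,0,0,0,0,-1,0,0,0,0,0,0,-1,0,0,0,0,0,0,-1,0,0,0,0,0,0,-1,0,0,0,0,0,0,-1,0,0,0,0,0,0,-1,0,0,0,0,0,0,-1], newtons=40)

```text
clock: 4.55
position: [0.4353, 0.1194, 0.058]
orientation: [0.0, 0.846, 0.533, 0.0]
contact_force: [-2.2, 0.1, 5.1]
finger_gap: 0.0207
```

Gap is 20.7 mm, so it's gripped on flats. Lifting and carrying.

Emit:
carry_out(increments=[0,0,-15,0,0,0,-1,0,0,-30,0,0,0,-1,0,0,-40,0,0,0,-1,0,0,-35,0,0,0,-1,0,0,0,0,0,0,-1,0,0,0,0,0,0,-1])

```text
clock: 5.05
position: [0.4362, 0.1193, 0.1792]
orientation: [0.001, 0.846, 0.533, 0.002]
contact_force: [-0.7, -0.4, -2.1]
finger_gap: 0.0206
```

```bash
python3 - <<'E'
from h import *
s=camera('side')[:,:,::-1];t=camera('top')[:,:,::-1]
cv2.imwrite('pics/s2.png',cv2.resize(s[170:330,270:370],None,fx=4,fy=4,interpolation=cv2.INTER_CUBIC))
cv2.imwrite('pics/t2.png',t)
print(sense()['position'],sense()['contact_force'],sense()['finger_gap'])
E
```

```text
[0.43372362 0.11909921 0.17528933] [-0.65890479  0.18217297 -3.51356419] 0.020600597350913775
```

View pics/s2.png

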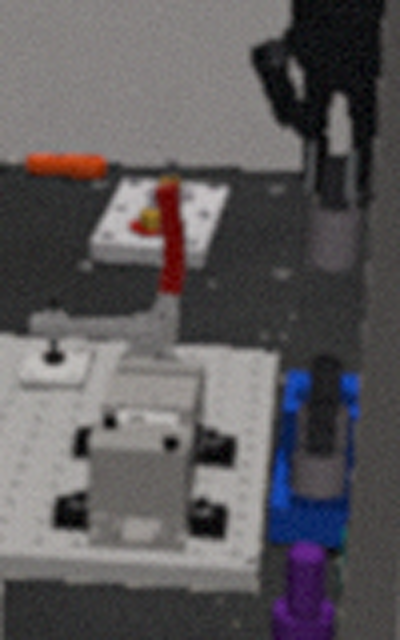

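Emit:
carry_out(increments=[-33.8,16.2,0,0,0,0,-1,-33.8,16.2,0,0,0,0,-1,-33.8,16.2,0,0,0,0,-1,-33.8,16.2,0,0,0,0,-1])

```text
clock: 5.48
position: [0.4331, -0.0315, 0.1741]
orientation: [-0.002, 0.846, 0.534, -0.002]
contact_force: [1.3, 0.6, -2.8]
finger_gap: 0.0208
```

Emit:
carry_out(increments=[-17.5,29.9,0,0,0,0,-1,-17.5,29.9,0,0,0,0,-1,-17.5,29.9,0,0,0,0,-1,-17.5,29.9,0,0,0,0,-1,-17.5,29.9,0,0,0,0,-1,-17.5,29.9,0,0,0,0,-1,-17.5,29.9,0,0,0,0,-1,0,0,30,0,0,0,-1,0,0,0,0,0,0,-1,0,0,0,0,0,0,-1])

```text
clock: 6.32
position: [0.5679, -0.23, 0.1416]
orientation: [-0.005, 0.846, 0.533, -0.003]
contact_force: [-0.4, 0.6, -2.3]
finger_gap: 0.0209
```

```bash
python3 - <<'E'
from h import *
s=camera('side')[:,:,::-1];t=camera('top')[:,:,::-1]
cv2.imwrite('pics/s3.png',cv2.resize(s[170:270,270:370],None,fx=6,fy=6,interpolation=cv2.INTER_CUBIC))
cv2.imwrite('pics/t3.png',cv2.resize(t[200:300,350:480],None,fx=5,fy=5,interpolation=cv2.INTER_CUBIC))
print(sense()['position'],sense()['contact_force'],sense()['finger_gap'])
E
```

```text
[ 0.56999611 -0.23051258  0.14581985] [-0.12724325 -0.63855374 -2.01189537] 0.020531538441076115
```

View pics/s3.png

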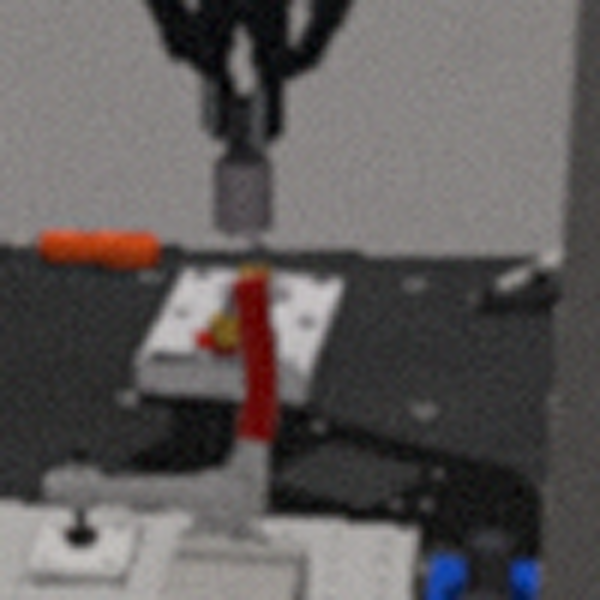

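View pics/t3.png

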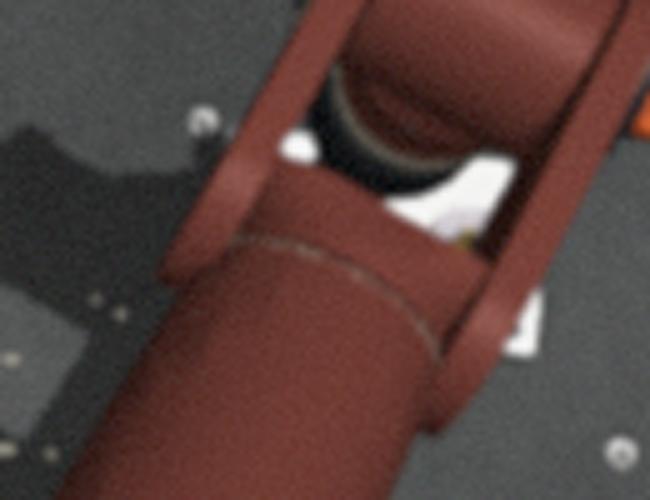

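```bash
python3 - <<'E'
from h import *
p=sense()['position'];print(p,sense()['clock'])
ims=np.mean([camera('side').astype(float) for _ in range(4)],0);p2=sense()['position'];print(p2)
c=proj('side',[p2[0],p2[1],p2[2]-.0495+.02]);print('pred',c)
u=proj('side',[p2[0]+.01,p2[1],p2[2]-.03]);print('col per 10mm x',u-c)
g=ims.mean(2)
for r in range(int(c[1])-3,int(c[1])+4):print(r,g[r,int(c[0])-9:int(c[0])+10].round().astype(int),int(c[0])-9)
print('nut pred',proj('side',[.5714,-.232,.031]),'washer L',proj('side',[.5714,-.232,.023]))
E
```

```text
[ 0.56999611 -0.23051258  0.14581985] 6.4167
[ 0.57142455 -0.23115013  0.14864989]
pred [308.45962884 199.14983191]
col per 10mm x [-2.90893667  0.04434743]
196 [134 133 135 132 129 106  71  68  75  76  74  73  72  70  75 101 128 132
 133] 299
197 [133 133 130 134 130 104  74  71  78  80  82  84  80  74  75 103 128 132
 131] 299
198 [131 132 130 136 131 107  71  71  81  82  83  83  77  75  74 103 127 133
 134] 299
199 [130 134 134 134 130 105  74  68  78  81  81  81  78  74  76 101 128 134
 134] 299
200 [132 129 134 134 131 105  75  71  80  80  82  80  78  74  72 100 129 132
 134] 299
201 [133 131 132 133 131 109  74  74  78  81  82  83  76  72  73 103 129 135
 131] 299
202 [131 132 134 130 130 107  74  75  78  83  83  81  81  71  70 102 129 133
 132] 299
nut pred [307.94085821 223.17735493] washer L [307.89323012 225.32102789]
```

```bash
python3 - <<'E'
from h import *
S=np.load('S.npy')
for r in range(219,230):print(r,[tuple(int(v) for v in S[r,c]) for c in range(299,318)])
E
```

```text
219 [(173, 171, 171), (187, 184, 185), (185, 180, 185), (183, 178, 181), (182, 180, 181), (182, 177, 179), (180, 177, 178), (158, 156, 158), (122, 118, 120), (95, 76, 79), (87, 30, 34), (87, 6, 4), (95, 10, 10), (94, 10, 8), (90, 12, 9), (88, 39, 42), (105, 88, 90), (119, 115, 118), (130, 124, 129)]
220 [(178, 173, 175), (179, 176, 176), (181, 176, 177), (182, 178, 181), (180, 177, 178), (183, 179, 183), (182, 177, 179), (161, 158, 160), (128, 125, 129), (97, 80, 84), (92, 40, 44), (89, 13, 10), (92, 8, 6), (93, 9, 6), (90, 8, 8), (92, 42, 41), (118, 102, 104), (145, 141, 142), (154, 150, 151)]
221 [(156, 153, 154), (151, 148, 150), (162, 160, 161), (180, 177, 177), (183, 180, 181), (181, 177, 178), (176, 170, 165), (153, 144, 137), (125, 116, 114), (107, 91, 90), (98, 58, 54), (93, 20, 19), (94, 11, 10), (92, 8, 6), (89, 7, 5), (96, 47, 49), (133, 120, 123), (174, 171, 173), (181, 180, 180)]
222 [(151, 146, 150), (142, 138, 141), (158, 154, 156), (177, 173, 176), (178, 178, 178), (172, 166, 163), (161, 148, 125), (148, 125, 87), (132, 108, 70), (129, 103, 67), (115, 76, 50), (96, 30
[... 1478 characters left out ...]
), (91, 14, 12), (89, 6, 6), (91, 10, 7), (85, 4, 7), (92, 52, 51), (138, 129, 129), (176, 173, 173)]
228 [(178, 175, 175), (181, 179, 181), (179, 177, 177), (164, 158, 159), (142, 126, 126), (131, 97, 98), (117, 61, 62), (118, 54, 51), (119, 52, 48), (119, 54, 51), (112, 57, 57), (95, 43, 42), (91, 16, 18), (87, 7, 2), (92, 8, 8), (85, 2, 2), (91, 44, 45), (134, 125, 124), (173, 169, 171)]
229 [(177, 173, 173), (184, 180, 182), (184, 181, 185), (182, 180, 181), (174, 173, 175), (161, 156, 157), (146, 135, 137), (143, 127, 128), (144, 126, 126), (145, 127, 131), (140, 125, 126), (122, 99, 97), (97, 36, 36), (90, 6, 6), (94, 10, 10), (86, 5, 3), (86, 35, 36), (121, 110, 110), (154, 151, 151)]
```

Barrel and washer columns in the side view (309.0 against 308.7) agree to within about 1 mm. Descending.

Emit:
carry_out(increments=[0,0,20,0,0,0,-1,0,0,20,0,0,0,-1,0,0,6,0,0,0,-1,0,0,5,0,0,0,-1,0,0,3,0,0,0,-1,0,0,0,0,0,0,-1])

```text
clock: 7.12
position: [0.5712, -0.2315, 0.0937]
orientation: [0.0, 0.846, 0.533, 0.0]
contact_force: [-0.4, 0.3, -2.9]
finger_gap: 0.0209
```

Emit:
carry_out(increments=[0,0,3,0,0,0,-1,0,0,3,0,0,0,-1,0,0,0,0,0,0,-1])

```text
clock: 7.37
position: [0.5711, -0.2315, 0.0873]
orientation: [0.0, 0.846, 0.533, 0.0]
contact_force: [0.3, 0.3, -2.8]
finger_gap: 0.0208
```

Emit:
carry_out(increments=[0,0,3,0,0,0,-1,0,0,0,0,0,0,-1,0,0,0,0,0,0,-1])

```text
clock: 7.62
position: [0.5716, -0.2315, 0.085]
orientation: [0.0, 0.846, 0.533, 0.001]
contact_force: [0.3, -0.2, 0.6]
finger_gap: 0.021
```

Emit:
carry_out(increments=[0,0,2,0,0,0,-1,0,0,0,0,0,0,-1,0,0,0,0,0,0,-1])

```text
clock: 7.87
position: [0.5717, -0.2316, 0.0836]
orientation: [0.001, 0.846, 0.533, 0.001]
contact_force: [-0.5, 1.8, 5.7]
finger_gap: 0.0207
```

Emit:
carry_out(increments=[0,0,2,0,0,0,-1,0,0,0,0,0,0,-1,0,0,0,0,0,0,-1])

```text
clock: 8.12
position: [0.572, -0.2318, 0.0826]
orientation: [0.001, 0.846, 0.533, 0.001]
contact_force: [-2.6, 2.4, 9.3]
finger_gap: 0.0208
```

Emit:
carry_out(increments=[0,0,0,0,0,0.08,-1,0,0,0,0,0,0,-1,0,0,0,0,0,0,-1])

```text
clock: 8.37
position: [0.5718, -0.2317, 0.0822]
orientation: [0.001, 0.867, 0.499, 0.001]
contact_force: [-1.3, 2.7, 7.6]
finger_gap: 0.021
```

Emit:
carry_out(increments=[0,0,0,0,0,-0.08,-1,0,0,0,0,0,-0.08,-1,0,0,0,0,0,0,-1,0,0,0,0,0,0,-1])

```text
clock: 8.7
position: [0.5716, -0.2316, 0.0816]
orientation: [0.001, 0.824, 0.567, 0.0]
contact_force: [-1.2, 2.1, 5.7]
finger_gap: 0.0207
```

Emit:
carry_out(increments=[0,0,0,0,0,0.08,-1,2.5,0,0,0,0,0,-1,0,0,0,0,0,0,-1,0,0,0,0,0,0,-1])

```text
clock: 9.03
position: [0.5722, -0.2303, 0.0813]
orientation: [0.001, 0.846, 0.534, -0.001]
contact_force: [-3.0, -1.9, 5.7]
finger_gap: 0.0207
```

Emit:
carry_out(increments=[-5,0,0,0,0,0,-1,0,0,0,0,0,0,-1,0,0,0,0,0,0,-1])

```text
clock: 9.28
position: [0.5708, -0.2331, 0.081]
orientation: [-0.0, 0.846, 0.533, 0.001]
contact_force: [0.6, 3.5, 5.6]
finger_gap: 0.0212
```

Emit:
carry_out(increments=[2.5,2.5,0,0,0,0,-1,0,0,0,0,0,0,-1,0,0,0,0,0,0,-1])

```text
clock: 9.53
position: [0.5723, -0.2322, 0.0807]
orientation: [-0.001, 0.846, 0.533, -0.001]
contact_force: [-5.2, 3.4, 8.3]
finger_gap: 0.0209
```

Emit:
carry_out(increments=[0,-5,0,0,0,0,-1,0,0,0,0,0,0,-1,0,0,0,0,0,0,-1])

```text
clock: 9.78
position: [0.5705, -0.2312, 0.0808]
orientation: [0.003, 0.846, 0.533, 0.002]
contact_force: [4.8, -2.2, -0.1]
finger_gap: 0.0212
```

Emit:
carry_out(increments=[0,2.5,0,0,0,0,-1,0,0,2,0,0,0,-1,0,0,0,0,0,0,-1,0,0,0,0,0,0,-1])

```text
clock: 10.12
position: [0.5717, -0.2318, 0.0805]
orientation: [0.0, 0.846, 0.533, 0.0]
contact_force: [-2.0, 1.9, 11.2]
finger_gap: 0.0208
```

Emit:
carry_out(increments=[0,0,2,0,0,0,-1,0,0,0,0,0,0,-1,0,0,0,0,0,0,-1])

```text
clock: 10.37
position: [0.5721, -0.2319, 0.0802]
orientation: [0.001, 0.846, 0.533, 0.0]
contact_force: [-5.2, 3.0, 19.2]
finger_gap: 0.0207
```

```bash
python3 - <<'E'
from h import *
s=np.mean([camera('side').astype(float) for _ in range(3)],0)[:,:,::-1].astype(np.uint8)
cv2.imwrite('pics/s4.png',cv2.resize(s[180:250,280:350],None,fx=8,fy=8,interpolation=cv2.INTER_CUBIC))
print(sense()['position'],sense()['contact_force'],sense()['ft_torque'])
E
```

```text
[ 0.5720504  -0.23195343  0.0802257 ] [-4.64886281  3.5662923  18.70541229] [0.83269121 1.04948217 0.03417953]
```

View pics/s4.png

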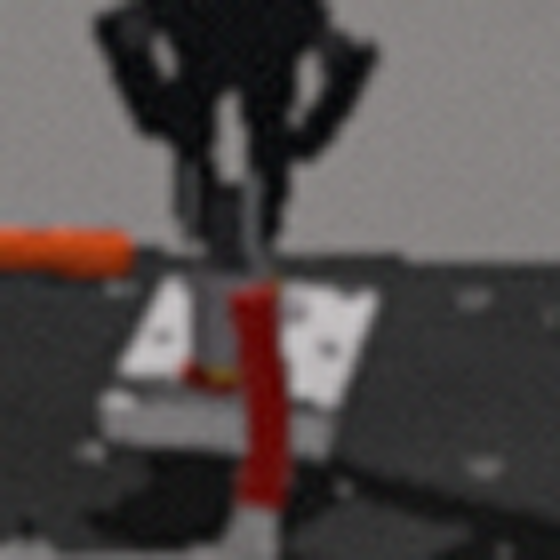

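```bash
python3 - <<'E'
from h import *
s=np.mean([camera('side').astype(float) for _ in range(4)],0)
for z in(.023,.027,.031,.035,.039):print(z,proj('side',[.5715,-.2317+.018,z]),proj('side',[.5715,-.2317+.023,z]),'top',proj('side',[.5715,-.2317+.018,z+.04]))
for c in(306,307,308):print([ (r,)+tuple(int(v) for v in s[r,c]) for r in range(210,232)])
E
```

```text
0.023 [307.65525021 227.13412646] [307.59731351 227.63578082] top [307.8952712  216.25603551]
0.027 [307.6790714  226.05451654] [307.62114809 226.55378029] top [307.91949628 215.15812057]
0.031 [307.70293252 224.9730968 ] [307.64502273 225.46996121] top [307.94376232 214.05834955]
0.035 [307.72683367 223.88986269] [307.66893753 224.38431898] top [307.96806941 212.95671776]
0.039 [307.75077496 222.80480963] [307.6928926  223.29684899] top [307.99241766 211.85322047]
[(210, 35, 36, 34), (211, 44, 42, 44), (212, 39, 38, 39), (213, 49, 47, 50), (214, 67, 63, 66), (215, 80, 76, 78), (216, 77, 75, 76), (217, 77, 72, 77), (218, 78, 75, 78), (219, 77, 74, 78), (220, 79, 74, 78), (221, 79, 73, 76), (222, 80, 76, 80), (223, 80, 75, 78), (224, 79, 74, 77), (225, 85, 74, 63), (226, 86, 63, 32), (227, 80, 42, 16), (228, 76, 35, 30), (229, 82, 60, 60), (230, 89, 88, 87), (231, 110, 110, 109)]
[(210, 31, 30, 31), (211, 31, 30, 32), (212, 31, 30, 34), (213, 43, 42, 43), (214, 67, 66, 68), (215, 82, 76, 81), (216, 86, 80, 83), (217, 85, 78, 80), (218, 82, 75, 81), (219, 83, 77, 81), (220, 85, 78, 78), (221, 83, 79, 84), (222, 82, 79, 84), (223, 84, 81, 86), (224, 84, 81, 83), (225, 86, 76, 67), (226, 98, 79, 40), (227, 90, 58, 20), (228, 78, 32, 23), (229, 83, 57, 60), (230, 90, 84, 88), (231, 110, 109, 108)]
[(210, 30, 28, 32), (211, 27, 28, 31), (212, 29, 31, 33), (213, 38, 39, 40), (214, 67, 63, 67), (215, 84, 77, 81), (216, 100, 74, 78), (217, 98, 58, 60), (218, 86, 56, 59), (219, 88, 60, 64), (220, 91, 67, 69), (221, 90, 76, 78), (222, 86, 78, 83), (223, 85, 78, 83), (224, 83, 77, 82), (225, 87, 76, 66), (226, 99, 78, 43), (227, 92, 60, 24), (228, 80, 37, 29), (229, 85, 58, 62), (230, 90, 87, 88), (231, 104, 105, 106)]
```

The rim rests about 12 mm above the washer, at the chamfer level of the nut. Before rejecting this socket I'll do one yaw sweep under a light push.

Emit:
carry_out(increments=[0,0,-1.5,0,0,0,-1,0,0,0,0,0,0.09,-1,0,0,0,0,0,0.09,-1,0,0,0,0,0,0,-1])

```text
clock: 11.05
position: [0.5713, -0.2326, 0.0802]
orientation: [0.001, 0.891, 0.454, -0.001]
contact_force: [-5.4, -0.4, 12.4]
finger_gap: 0.0211
```

```bash
python3 - <<'E'
from station import *
s=sense();print(s['position'],s['contact_force'],s['ft_torque'])
E
```

```text
[ 0.57127195 -0.23262024  0.08023195] [-5.37702467 -0.37823511 12.38730544] [0.08452491 0.90195851 0.13046156]
```

Emit:
carry_out(increments=[0,0,0,0,0,-0.09,-1,0,0,0,0,0,-0.09,-1,0,0,0,0,0,-0.09,-1,0,0,0,0,0,-0.09,-1,0,0,0,0,0,0,-1])

```text
clock: 11.47
position: [0.5707, -0.2319, 0.077]
orientation: [0.0, 0.794, 0.608, -0.0]
contact_force: [1.8, -1.8, -1.0]
finger_gap: 0.0208
```

```bash
python3 - <<'E'
from station import *
s=sense();print(s['position'],s['contact_force'],s['ft_torque'])
E
```

```text
[ 0.57070535 -0.2319361   0.07704344] [ 1.79689985 -1.81594229 -1.04515511] [-0.40458939 -0.34055334  0.01905329]
```

The force vanished and it sank 3 mm, so it may have engaged. Pressing on.

Emit:
carry_out(increments=[0,0,2,0,0,0,-1,0,0,2,0,0,0,-1,0,0,0,0,0,0,-1,0,0,0,0,0,0,-1])

```text
clock: 11.8
position: [0.5708, -0.2318, 0.0732]
orientation: [0.0, 0.795, 0.607, -0.0]
contact_force: [1.3, -3.7, -2.9]
finger_gap: 0.0211
```

```bash
python3 - <<'E'
from h import *
q=sense();print(q['position'],q['contact_force'],q['ft_torque'])
s=np.mean([camera('side').astype(float) for _ in range(3)],0)[:,:,::-1].astype(np.uint8)
cv2.imwrite('pics/s5.png',cv2.resize(s[180:250,280:350],None,fx=8,fy=8,interpolation=cv2.INTER_CUBIC))
E
```

```text
[ 0.57078727 -0.23178693  0.07318727] [ 1.25629378 -3.66146196 -2.87237649] [-0.67691264 -0.34713906  0.00855246]
```

View pics/s5.png

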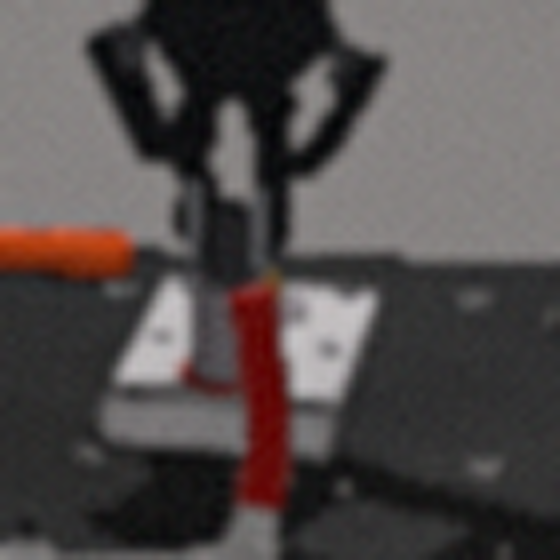

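It slides down freely now and the brass is hidden. Continuing until it contacts the washer.

Emit:
carry_out(increments=[0,0,1.5,0,0,0,-1,0,0,0,0,0,0,-1,0,0,0,0,0,0,-1])

```text
clock: 12.2
position: [0.5711, -0.2318, 0.0731]
orientation: [0.0, 0.795, 0.607, -0.0]
contact_force: [-1.8, -2.2, 3.5]
finger_gap: 0.0208
```

Emit:
carry_out(increments=[0,0,1.5,0,0,0,-1,0,0,0,0,0,0,-1,0,0,0,0,0,0,-1])

```text
clock: 12.45
position: [0.5713, -0.232, 0.073]
orientation: [0.0, 0.795, 0.607, -0.0]
contact_force: [-4.7, -1.8, 9.2]
finger_gap: 0.0207
```

Emit:
carry_out(increments=[0,0,1.5,0,0,0,-1,0,0,0,0,0,0,-1,0,0,0,0,0,0,-1])

```text
clock: 12.7
position: [0.5716, -0.2321, 0.0729]
orientation: [0.001, 0.795, 0.607, -0.0]
contact_force: [-6.6, -1.4, 16.2]
finger_gap: 0.0209
```

```bash
python3 - <<'E'
from h import *
s=np.mean([camera('side').astype(float) for _ in range(4)],0)
for c in(306,307,308):print([ (r,)+tuple(int(v) for v in s[r,c]) for r in range(211,232)])
print([ (c,)+tuple(int(v) for v in s[223,c]) for c in range(299,318)])
q=sense();print(q['position'],q['orientation'],q['contact_force'],q['ft_torque'])
cv2.imwrite('pics/s6.png',cv2.resize(s[200:240,285:335][:,:,::-1].astype(np.uint8),None,fx=12,fy=12,interpolation=cv2.INTER_CUBIC))
E
```

```text
[(211, 27, 25, 28), (212, 20, 22, 19), (213, 25, 26, 26), (214, 31, 33, 34), (215, 43, 41, 44), (216, 62, 60, 62), (217, 79, 77, 80), (218, 80, 77, 81), (219, 78, 74, 77), (220, 77, 73, 77), (221, 77, 75, 79), (222, 75, 73, 76), (223, 72, 68, 72), (224, 75, 70, 74), (225, 78, 75, 77), (226, 78, 76, 77), (227, 75, 56, 58), (228, 74, 39, 40), (229, 81, 60, 60), (230, 96, 93, 93), (231, 104, 105, 106)]
[(211, 34, 33, 38), (212, 30, 31, 34), (213, 33, 31, 36), (214, 31, 32, 33), (215, 41, 40, 41), (216, 67, 60, 64), (217, 86, 77, 81), (218, 84, 77, 80), (219, 83, 77, 81), (220, 80, 76, 80), (221, 82, 77, 78), (222, 83, 78, 83), (223, 84, 80, 85), (224, 81, 77, 82), (225, 83, 82, 85), (226, 84, 78, 84), (227, 74, 58, 63), (228, 74, 37, 34), (229, 83, 58, 57), (230, 93, 88, 88), (231, 107, 106, 108)]
[(211, 33, 35, 36), (212, 33, 31, 34), (213, 35, 34, 39), (214, 33, 34, 36), (215, 46, 39, 43), (216, 80, 51, 52), (217, 97, 59, 61), (218, 90, 62, 65), (219, 85, 59, 61), (220, 87, 62, 67), (221, 91, 77, 78), (222, 84, 76, 80), (223, 84, 76, 80), (224, 84, 77, 80), (225, 85, 78, 82), (226, 83, 76, 79), (227, 80, 62, 64), (228, 82, 44, 45), (229, 82, 58, 57), (230, 92, 89, 90), (231, 106, 107, 107)]
[(299, 182, 180, 181), (300, 183, 179, 183), (301, 188, 184, 186), (302, 185, 181, 182), (303, 148, 143, 145), (304, 85, 80, 84), (305, 66, 61, 64), (306, 72, 68, 72), (307, 84, 80, 85), (308, 84, 76, 80), (309, 89, 56, 60), (310, 95, 23, 22), (311, 94, 7, 5), (312, 97, 10, 8), (313, 94, 9, 5), (314, 99, 45, 46), (315, 147, 130, 130), (316, 183, 180, 182), (317, 193, 190, 192)]
[ 0.57157419 -0.23210764  0.0729184 ] [ 5.37300740e-04  7.94562435e-01  6.07182166e-01 -2.55505286e-04] [-7.05425198 -2.51651486 15.20775794] [-0.11348889  1.3089657   0.03202636]
```

View pics/s6.png

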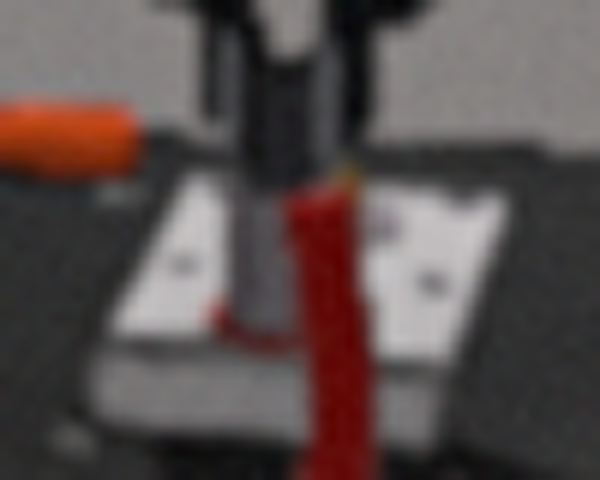

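The rim sits on the red washer, with a thin red band visible under it at row 227–229 and no brass showing. TCP z is 0.0729, against about 0.073 expected for home. Easing the push and centring a little.

Emit:
carry_out(increments=[0,-0.6,-1,0,0,0,-1,0,0,0,0,0,0,-1,0,0,0,0,0,0,-1,0,0,0,0,0,0,-1,0,0,0,0,0,0,-1])

```text
clock: 13.32
position: [0.5712, -0.232, 0.073]
orientation: [0.001, 0.795, 0.607, 0.0]
contact_force: [-3.3, -1.9, 10.2]
finger_gap: 0.0206
```

```bash
python3 - <<'E'
from h import *
q=sense();print(q['position'],q['orientation'],q['contact_force'],q['ft_torque'],q['finger_gap'])
t=camera('top')[:,:,::-1]
cv2.imwrite('pics/t7.png',cv2.resize(t[200:330,150:500],None,fx=2,fy=2,interpolation=cv2.INTER_CUBIC))
E
```

```text
[ 0.57121589 -0.23196674  0.07297756] [9.40065106e-04 7.94606605e-01 6.07123915e-01 1.09622655e-04] [-3.29515327 -1.9360921  10.23789936] [-0.37377201  0.74989615 -0.06732347] 0.020622313658701923
```

View pics/t7.png

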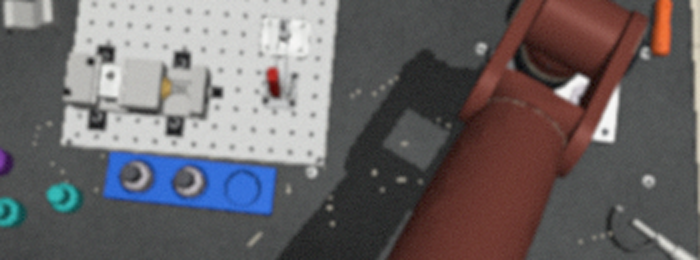

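The top view shows the other two sockets upright in the tray and the third pocket empty at (242,188). Push is about 10 N with the grip holding, so I'm handing in.

```bash
python3 -c "
from station import *
print(close_job())"
```

```text
the job is handed in; nothing more can be done
None
```

The first socket I tried, from the tray's right-hand pocket, fits the hex nut on the red washer. I handed the job in with it still gripped and pressed onto the washer. The hand-in gave no verdict.

- **Fitting:** At first it stopped 7 to 12 mm short of the washer. My yaw, measured from the camera image, was off by about 10°. Sweeping the yaw under a light push let it slide down the nut.
- **Last checks:**
  - It stopped firmly at a TCP height of 0.073 m, which puts the rim at about 23 mm, the height of the washer's face.
  - The side view showed the red washer directly under the rim and no brass.
  - The push was about 10 N, the finger gap 20.6 mm, and the tool vertical.
  - The top view showed the other two sockets standing in their pockets, and I never went near the block or the micrometer.
- **Disagreement:** While the socket was stopped high, the side view put the rim about 12 mm above the washer and the TCP height put it about 7 mm above. I first suspected it had slipped in the grip, but the final height shows no slip, so I put the difference down to an image row bias of about 1.5 pixels.

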